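# Test-twist the refill bottles and slide out the loose-capped ones

## Robot

A 6-joint arm with a two-finger parallel gripper is mounted at the origin on the work surface. World frame = base frame: x ahead of the robot, y to its left, z up, the work surface at z = 0. Lengths are in m, angles in rad, forces in N, time in s.
With the tool pointing down it reaches from about 0.35 to 0.975 m from the base axis. Payload 4.9 kg.
Tool frame: the origin (TCP) lies at the very end of the fingers, on their centre line; the grasp point (between the pads) lies 19 mm behind it; z points along the fingers, y is the line along which they close (so a half turn about z gives the same grasp; the last joint's range is limited). The gripper opens to 85 mm and grips with 20 to 120 N. Pads are 22 mm wide; open, the fingers measure 114 mm over their backs; the gripper's body (76 mm by 85 mm) begins 54 mm behind the grasp point. The pads swing forward as they close: fully open they stand 13 mm farther back than shut.
Start: joints at [-1.229, 0.053, 1.613, -0, 1.476, -0.119], TCP at [0.278, -0.56, 0.231] pointing down, gripper open.
Joint ranges: [-3.01, 3.01], [-1.01, 2.22], [0.06, 2.58], [-1.02, 4.17], [0.09, 2.62], [-3.14, 3.14]. Speed limits (rad/s): [2.57, 2.57, 3.14, 3.14, 3.14, 3.14].

## Interface

Orientations are given as a rotation vector (axis times angle).
In Python, from station import ctrl, imaging gives the robot as it stands.
- The arm moves only by the tool play_rows, never from a script. Its argument "series" is a list of rows, each a list of 3 entries, a list of its own where there are three numbers: the opening, from 0 (shut) to 1 (fully open), then the shift along the tool's x, y, z each as a share of 0.05 m, from -1 to 1, then the turn, a rotation vector about the tool's x, y, z each as a share of 8 degrees, from -1 to 1. In form: [[grip, [dx, dy, dz], [ax, ay, az]], ...]. A call has 1 to 8 rows; each row shifts and turns the commanded pose from where the row before left it, along the tool's axes as they then stand; what a row does not reach is not made up. A row lasts 1/8 s, in which the tool goes at most 62.5 mm and 10.7 degrees, less where a joint would pass 70% of its speed; a pose out of reach is approached as far as the arm can. A call with a number of a shift or a turn outside -1 to 1 is refused whole. A call with a gripper value outside its range is refused whole. The fingers move at their own pace and stop on an object; "force" is the grip in N (left out, the last holds). Time passes only in rows, so rows that do not move let the fingers close. It gives the time, the measured TCP pose, the force, the opening and the grip force at its end, in the units of the state.
- ctrl.get_obs(): the state, without advancing time (a new reading comes with each control period).
- imaging.get_image(name): name is "side" or "top"; returns a dict with "color" (400x640x3 uint8, blue, green, red), "fx", "fy", "cx", "cy" (pixels), "extrinsics" (4x4, takes a point from world to camera coordinates). Camera axes: x right, y down, z forward; pixel columns grow to the right and rows downward; lengths in m; the calibration is good to about 2 mm. A picture is of the moment at which its call begins. There is no depth.
- ctrl.finish_job(): hands the job in; it is judged then, once.
The state is a dict: "t": time; "q": joint angles; "dq": joint speeds; "effort": joint torques, N m; "tool_pos": TCP position; "tool_rot": TCP orientation; "contact_force": force on the tool from outside, world axes, zero at the start; "wrist_torque": the same for the moment, N m; "opening": finger opening in m; "grip_force": force on a finger pad.
Only numpy, scipy, OpenCV 4.12 (cv2) and the standard library are available. Lean on these libraries where they do the work, as an engineer would, in place of code of your own. Each camera call takes 0.05 s, during which the arm holds its last target. There are 200 camera calls.

## Task

Two of the four square refill bottles in the lilac rack have been left with loose caps. Test-twist the black screw caps clockwise to find them (a tight cap will not give, a loose one turns), screw each loose cap fully home, and only then slide that bottle forward along its lane, standing upright and never lifted, until it stands wholly on the open apron beyond the lane dividers. Leave the tight-capped bottles and the push-pump bottle in their lanes and do not disturb the other things on the table.

Things in the scene. Friction and masses are not known exactly. Their poses are not given: they have to be found in the camera images.
- rack: Lilac push-through bottle rack fixed to the table, 250 x 368 mm. Origin on the table under its middle; x along the lanes away from the robot, y to the left, z up. Base board 6 mm thick, bottles stand on it. Five lanes centred at y = -144, -72, 0, 72, 144 mm, open at both ends, each with one bottle, its centre near x = -65 mm: four square ones and the pump bottle, in any order.
- lane_ends (a point): Point on the rack's board at x = -15 mm, y = 0 of the rack, axes as the rack's. The 6 mm thick lane dividers (lanes 66 mm wide inside) end here; they begin 105 mm nearer the robot and their tops are 49 mm above the table.
- apron (a point): Middle of the open apron on the rack's board, at x = 52 mm, y = 0 of the rack, axes as the rack's. The apron runs from the divider ends (67 mm nearer) to a stop lip (67 mm farther), 18 mm high above the table. A bottle is wholly on it when its centre is within 36 mm of this point along x.
- mid_m (a point): Centre (57 mm above its underside) of square refill bottle m, z up along it. Bottles m, p, r, t look alike: cream body 60 x 60 x 72 mm, sloping shoulder up to 82 mm, black ribbed screw cap 43 mm in diameter from 28 to 57 mm above this point; 0.2 to 0.4 kg. The lane lets a bottle turn about 0.12 rad either way, then holds it. The names do not tell which two caps are loose.
- mid_p (a point): Centre of square refill bottle p, as for bottle m.
- mid_r (a point): Centre of square refill bottle r, as for bottle m.
- mid_t (a point): Centre of square refill bottle t, as for bottle m.
- cap_m (a joint): Angle of bottle m's cap, rad, growing anticlockwise seen from above (unscrewing). It starts anywhere from -0.15 to 0.15, tight or loose. A tight cap does not turn on its bottle either way: the fingers slip first. A loose cap turns with about 0.05 N m, comes up hard against its stop (fully home) at -0.75, after 0.6 to 0.9 rad clockwise, and stays there when let go.
- cap_p (a joint): Angle of the screw cap on bottle p, as for cap m. The caps are plain ribbed plastic: a 35 N grip carries about 0.7 N m before the fingers slip round, in jerks.
- cap_r (a joint): Angle of the screw cap on bottle r, as for cap m.
- cap_t (a joint): Angle of the screw cap on bottle t, as for cap m.
- pump: Round cream push-pump bottle, 55 mm in diameter, 112 mm high, with a dished pump top and no screw cap, standing in one of the lanes; origin at the centre of its underside. It stays there.
- gelpot_1: Squat gel pot 62 mm in diameter, 46 mm high, pink with white lid, on the table left of the rack; origin at its underside. Bystander.
- gelpot_2: Squat gel pot 62 mm in diameter, 46 mm high, white with pink lid, on the table right of the rack; origin at its underside. Bystander.
- polish_1: Small polish bottle 34 x 34 mm, 87 mm high, tall black cap, left of the rack; origin at its underside. Bystander.
- polish_2: Small polish bottle 34 x 34 mm, 87 mm high, tall black cap, right of the rack; origin at its underside. Bystander.
- buffer: Pale nail buffer block 95 x 26 x 26 mm lying on the table near the right front of the rack; origin at its underside. Bystander.
- brush_tub: White tub 72 mm in diameter, 75 mm high, with brushes standing up to 160 mm, on the table to the left in front of the rack; origin at its underside. Bystander.
Mind the look-alikes: they are no part of the job. Leave any green look-alike of the part that bears mid_t alone.

How it is judged:
By the outcome, as a careful person would: the job done as asked, in the order asked, and still so for the second after the job is handed in, with the robot touching nothing.
It also fails if it takes over 72 s, if anything falls off the work surface, if the arm or the gripper's body presses on something with over 40 N, if the wrist force passes 120 N, or if a joint passes its speed limit or range.

## Working session

There is one attempt and no reset: what is moved stays moved. The work goes in short steps, Python scripts to look and compute and a tool call to move; the robot and the scene stay as the last step left them, time stands still between calls to the robot, and variables do not carry over. Pictures are saved under pics/ and viewed, at most 10 in all, crops included, and the job is handed in when it is done.

Besides the shell and the picture viewer there is one more tool, called after "Call:" as a command line: name --argument value ..., lists and objects as JSON in quotes. play_rows: Moves the arm, as the interface text tells. Shift numbers are shares of 0.05 m and turn numbers shares of 8 degrees, none past 1 either way. Its arguments: {"type":"object","properties":{"series":{"type":"array"},"force":{"type":"number"}},"required":["series"]}

```bash
mkdir -p pics; python3 - <<'E'
from station import ctrl, imaging
import cv2
for n in("top","side"):
    d=imaging.get_image(n);cv2.imwrite(f"pics/{n}0.png",d["color"]);print(n,d["fx"],d["fy"],d["cx"],d["cy"],d["extrinsics"].round(4).tolist() if hasattr(d["extrinsics"],'round') else d["extrinsics"])
o=ctrl.get_obs();print(o)
E
```

```text
top 418.34707098667144 418.34707098667144 318.044904014361 197.56559925222126 [[-0.0276, -0.9996, -0.003, 0.0238], [-0.9929, 0.0278, -0.1157, 0.4667], [0.1157, -0.0002, -0.9933, 0.969], [0.0, 0.0, 0.0, 1.0]]
side 459.7122444765666 459.7122444765666 310.66552282101554 194.48671275959023 [[-0.7941, -0.6077, 0.0032, 0.3743], [-0.3594, 0.4653, -0.8089, 0.2588], [0.4901, -0.6435, -0.5879, 0.9098], [0.0, 0.0, 0.0, 1.0]]
{'t': 0.1, 'q': array([-1.22901362e+00,  5.32829888e-02,  1.61417594e+00, -2.97252273e-05,
        1.47598023e+00, -1.18991278e-01]), 'dq': array([ 2.36295571e-03, -2.16068914e-04, -3.59242394e-03, -3.35919786e-05,
       -1.40447664e-04,  1.43208611e-03]), 'effort': array([-4.80461113e-04, -3.94902527e+01, -3.71364534e+01, -1.82948652e-04,
        3.92840506e-03,  2.95184157e-05]), 'tool_pos': array([ 0.2777073 , -0.55928085,  0.23017932]), 'tool_rot': array([-3.05680139e+00, -7.16982262e-01,  3.68408876e-04]), 'contact_force': array([-0.38903788, -0.56133429, -0.12937046]), 'wrist_torque': array([ 0.00851903,  0.03912144, -0.05363779]), 'grip_force': 0.0, 'opening': 0.08517037183953068}
```

View pics/top0.png

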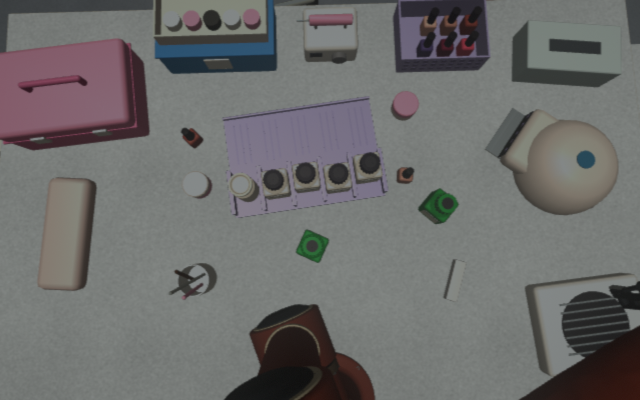

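View pics/side0.png

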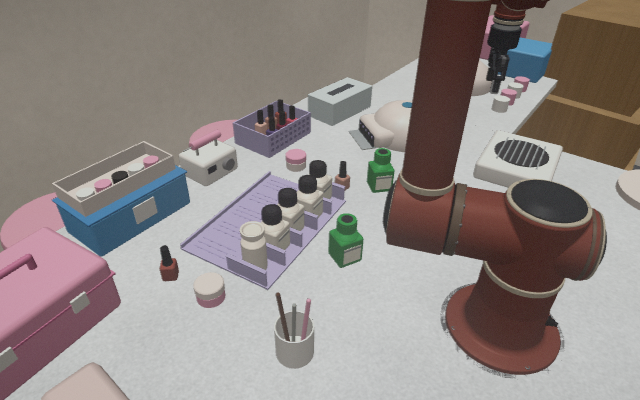

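The top view shows the rack around (305,155). The pump bottle is at (242,186), leftmost. The square bottles are at (274,182), (306,175), (338,176) and (369,165). There are green look-alikes at (312,246) and (440,205). Next I'll measure the caps and the rack.

```bash
cat > h.py <<'E'
import cv2,numpy as np
from station import ctrl, imaging
def ray(d,uv,z):
    E=np.array(d["extrinsics"]);R,t=E[:3,:3],E[:3,3];C=-R.T@t
    uv=np.atleast_2d(np.array(uv,float))
    r=np.c_[(uv[:,0]-d["cx"])/d["fx"],(uv[:,1]-d["cy"])/d["fy"],np.ones(len(uv))]@R
    return C+r*((z-C[2])/r[:,2])[:,None]
def blobs(m,lo,hi):
    n,l,s,c=cv2.connectedComponentsWithStats(m.astype(np.uint8))
    return [(c[i],s[i],l==i) for i in range(1,n) if lo<s[i][4]<hi]
E
python3 - <<'E'
from h import *
d=imaging.get_image("top");im=d["color"];h=cv2.cvtColor(im,cv2.COLOR_BGR2HSV)
caps=blobs((h[...,2]<60)&(np.arange(640)[None]>255)&(np.arange(640)[None]<390)&(np.arange(400)[:,None]>140)&(np.arange(400)[:,None]<200),60,900)
for c,s,_ in caps: print("cap",c.round(1),s,ray(d,c,.108).round(4))
m=((h[...,0]>122)&(h[...,0]<150)&(h[...,1]>30)&(h[...,2]>90))
m[:90]=0;m[225:]=0;m[:,:215]=0;m[:,395:]=0
pts=np.argwhere(m)[:,::-1].astype(float)
W=ray(d,pts,.006)[:,:2].astype(np.float32)
r=cv2.minAreaRect(W);print("rect",r,len(W));print(cv2.boxPoints(r))
g=blobs((h[...,0]>45)&(h[...,0]<85)&(h[...,1]>120),80,3000)
for c,s,_ in g: print("green",c.round(1),s,ray(d,c,.07).round(3))
v=cv2.resize(im[90:230,205:405],None,fx=4,fy=4,interpolation=2);mm=cv2.resize(m[90:230,205:405].astype(np.uint8),None,fx=4,fy=4)
v=cv2.convertScaleAbs(v,alpha=1.4)
cv2.imwrite("pics/crop1.png",v)
E
```

```text
cap [369.4 162.7] [360 153  20  21 322] [[ 0.5321 -0.1045  0.108 ]]
cap [305.1 172.7] [296 163  19  20 302] [[0.5138 0.0379 0.108 ]]
cap [338.  173.4] [329 164  19  20 306] [[ 0.5101 -0.0344  0.108 ]]
cap [273.1 179.6] [263 170  21  20 310] [[0.5002 0.1086 0.108 ]]
rect ((0.5745209455490112, 0.044439926743507385), (0.25195592641830444, 0.3813132345676422), 7.065502643585205) 9445
[[ 0.42604813  0.21815294]
 [ 0.47295114 -0.16026467]
 [ 0.72299373 -0.12927309]
 [ 0.6760907   0.24914452]]
green [439.9 205.2] [425 189  33  33 454] [[ 0.437 -0.265  0.07 ]]
green [312.1 245.7] [297 231  31  31 471] [[0.354 0.027 0.07 ]]
```

View pics/crop1.png

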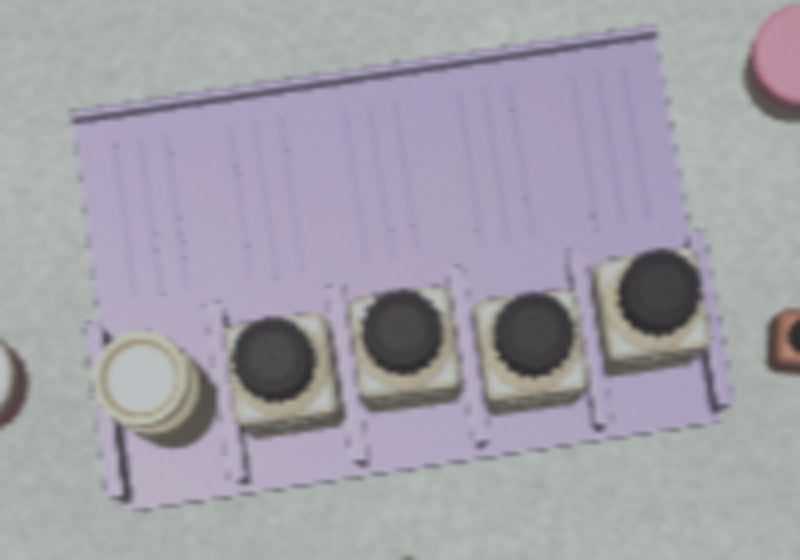

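```bash
python3 - <<'E'
from h import *
d=imaging.get_image("top")
n=ray(d,[[237.5,217.3],[387,195.2]],.006);f=ray(d,[[223,118],[369,97]],.018)
print(n.round(4),f.round(4))
for a,b in((n[0],n[1]),(f[0],f[1]),):
    v=a-b;print("yaw",np.degrees(np.arctan2(-v[0],v[1])),np.hypot(*v[:2]))
ctr=(n.mean(0)+f.mean(0))/2;print("ctr",ctr, np.hypot(*(f.mean(0)-n.mean(0))[:2]))
yaw=np.radians(6.9);R=np.array([[np.cos(yaw),-np.sin(yaw)],[np.sin(yaw),np.cos(yaw)]])
C=np.array([[.5002,.1086],[.5138,.0379],[.5101,-.0344],[.5321,-.1045]])
print(((C-ctr[:2])@R*1000).round(1))
# side-view cap check
s=imaging.get_image("side");h=cv2.cvtColor(s["color"],cv2.COLOR_BGR2HSV)
E=np.array(s["extrinsics"])
for p in C:
    c=E[:3,:3]@[*p,.1055]+E[:3,3];u=s["fx"]*c[0]/c[2]+s["cx"];v=s["fy"]*c[1]/c[2]+s["cy"]
    m=np.zeros((400,640),bool);m[int(v)-16:int(v)+16,int(u)-15:int(u)+15]=1
    b=max(blobs((h[...,2]<70)&m,30,900),key=lambda b:b[1][4])
    print((u,v),b[0],b[1],ray(s,b[0],.1055).round(4))
E
```

```text
[[ 0.4271  0.207   0.006 ]
 [ 0.4708 -0.157   0.006 ]] [[ 0.6717  0.239   0.018 ]
 [ 0.7149 -0.1219  0.018 ]]
yaw 6.8471148964946 0.3665923353397304
yaw 6.81377604839745 0.36354848717324123
ctr [0.57111711 0.04178133 0.012     ] 0.24666138084608513
[[ -62.4   74.9]
 [ -57.4    3. ]
 [ -69.7  -68.3]
 [ -56.3 -140.5]]
(np.float64(270.8405821984367), np.float64(214.3458345565894)) [271.46604938 214.36419753] [262 205  20  20 324] [[0.4991 0.1078 0.1055]]
(np.float64(286.52589227095973), np.float64(197.2267698727127)) [287.37627119 197.13220339] [279 188  18  19 295] [[0.5125 0.0364 0.1055]]
(np.float64(306.7324456352146), np.float64(183.85325913439496)) [309.62303665 180.26701571] [299 167  22  26 382] [[ 0.514  -0.051   0.1055]]
(np.float64(316.7451639344194), np.float64(168.51440357200207)) [314.2679558  172.29005525] [301 160  25  24 362] [[ 0.5265 -0.0866  0.1055]]
```

```bash
cat >> h.py <<'E'
from scipy.spatial.transform import Rotation as Ro
CAP=dict(A=(.4997,.1082),B=(.5132,.0372),C=(.5101,-.0350),D=(.5318,-.1050))
YAW=6.85
def plan(p,phi,n,pos=None,rot=None):
    o=ctrl.get_obs();pos=o["tool_pos"];R=Ro.from_rotvec(o["tool_rot"]).as_matrix()
    ph=np.degrees(np.arctan2(R[1,0],R[0,0]));dphi=phi-ph
    print("t",round(o["t"],2),"pos",pos.round(4),"phi",round(ph,2),"q6",o["q"][5].round(2),"tilt",R[:2,2].round(4),"open",round(o["opening"],4))
    step=(np.array(p)-pos)/n
    for i in range(n):
        a=np.radians(ph+dphi*i/n)
        ux,uy=np.array([np.cos(a),np.sin(a),0]),np.array([np.sin(a),-np.cos(a),0])
        print([round(x/.05,2) for x in(step@ux,step@uy,-step[2])],round(-dphi/n/8,2))
E
python3 -c "
from h import *
plan((*CAP['D'],.17),96.85,12)"
```

```text
t 0.25 pos [ 0.2778 -0.5595  0.2307] phi 26.4 q6 -0.12 tilt [-0.0003  0.0009] open 0.0855
[np.float64(0.72), np.float64(-0.49), np.float64(0.1)] -0.73
[np.float64(0.76), np.float64(-0.41), np.float64(0.1)] -0.73
[np.float64(0.8), np.float64(-0.33), np.float64(0.1)] -0.73
[np.float64(0.83), np.float64(-0.25), np.float64(0.1)] -0.73
[np.float64(0.85), np.float64(-0.16), np.float64(0.1)] -0.73
[np.float64(0.86), np.float64(-0.08), np.float64(0.1)] -0.73
[np.float64(0.87), np.float64(0.01), np.float64(0.1)] -0.73
[np.float64(0.86), np.float64(0.1), np.float64(0.1)] -0.73
[np.float64(0.85), np.float64(0.19), np.float64(0.1)] -0.73
[np.float64(0.82), np.float64(0.27), np.float64(0.1)] -0.73
[np.float64(0.79), np.float64(0.36), np.float64(0.1)] -0.73
[np.float64(0.75), np.float64(0.44), np.float64(0.1)] -0.73
```

Call:
play_rows --force 35 --series '[[0.75,[0.72,-0.49,0.1],[0,0,-0.73]],[0.75,[0.76,-0.41,0.1],[0,0,-0.73]],[0.75,[0.8,-0.33,0.1],[0,0,-0.73]],[0.75,[0.83,-0.25,0.1],[0,0,-0.73]],[0.75,[0.85,-0.16,0.1],[0,0,-0.73]],[0.75,[0.86,-0.08,0.1],[0,0,-0.73]],[0.75,[0.87,0.01,0.1],[0,0,-0.73]],[0.75,[0.86,0.1,0.1],[0,0,-0.73]]]'

```text
t: 1.25
tool_pos: [0.4483, -0.2564, 0.1912]
tool_rot: [2.52, 1.875, 0.0]
contact_force: [0.3, -0.0, -0.5]
opening: 0.064
grip_force: 0.0
```

Call:
play_rows --series '[[0.75,[0.85,0.19,0.1],[0,0,-0.73]],[0.75,[0.82,0.27,0.1],[0,0,-0.73]],[0.75,[0.79,0.36,0.1],[0,0,-0.73]],[0.75,[0.75,0.44,0.1],[0,0,-0.73]],[0.75,[0,0,0],[0,0,0]]]'

```text
t: 1.88
tool_pos: [0.5338, -0.1045, 0.1706]
tool_rot: [-2.087, -2.347, 0.0]
contact_force: [0.2, -0.4, -0.3]
opening: 0.0638
grip_force: 0.0
```

```bash
python3 -c "
from h import *
plan((*CAP['D'],.093),96.85,2)"
```

```text
t 1.88 pos [ 0.5338 -0.1045  0.1706] phi 96.71 q6 -0.45 tilt [-0.001   0.0007] open 0.0638
[np.float64(-0.0), np.float64(-0.02), np.float64(0.78)] -0.01
[np.float64(-0.0), np.float64(-0.02), np.float64(0.78)] -0.01
```

Call:
play_rows --series '[[0.75,[0,-0.02,0.6],[0,0,0]],[0.75,[0,-0.02,0.6],[0,0,0]],[0.75,[0,0,0.36],[0,0,0]],[0,[0,0,0],[0,0,0]],[0,[0,0,0],[0,0,0]],[0,[0,0,0],[0,0,0]]]'

```text
t: 2.62
tool_pos: [0.5318, -0.1072, 0.0942]
tool_rot: [2.092, 2.342, 0.001]
contact_force: [-0.5, 0.1, -3.5]
opening: 0.0421
grip_force: 37.4
```

```bash
cat >> h.py <<'E'
def st():
    o=ctrl.get_obs();R=Ro.from_rotvec(o["tool_rot"]).as_matrix()
    print("t",round(o["t"],2),"pos",o["tool_pos"].round(4),"phi",np.degrees(np.arctan2(R[1,0],R[0,0])).round(2),"F",o["contact_force"].round(1),"T",o["wrist_torque"].round(3),"eff6",round(o["effort"][5],3),"open",round(o["opening"],4),"grip",round(o["grip_force"],1))
E
python3 -c "
from h import *
st()"
```

```text
t 2.62 pos [ 0.5318 -0.1072  0.0942] phi 96.47 F [-0.5  0.1 -3.5] T [0.041 0.049 0.013] eff6 0.0 open 0.0421 grip 37.4
```

Call:
play_rows --series '[[0,[0,0,0],[0,0,0.6]],[0,[0,0,0],[0,0,0.6]],[0,[0,0,0],[0,0,0.6]],[0,[0,0,0],[0,0,0]]]'

```text
t: 3.12
tool_pos: [0.5316, -0.107, 0.0938]
tool_rot: [2.368, 2.064, 0.001]
contact_force: [-0.0, 0.9, -3.7]
opening: 0.0422
grip_force: 37.3
```

```bash
python3 -c "
from h import *
st()"
```

```text
t 3.12 pos [ 0.5316 -0.107   0.0938] phi 82.14 F [-0.   0.9 -3.7] T [-0.015 -0.005  0.017] eff6 0.166 open 0.0422 grip 37.3
```

Call:
play_rows --series '[[0,[0,0,0],[0,0,0.4]],[0,[0,0,0],[0,0,0]]]'

```text
t: 3.38
tool_pos: [0.5316, -0.1069, 0.0936]
tool_rot: [2.424, 1.998, 0.001]
contact_force: [-0.1, -0.2, -2.2]
opening: 0.0421
grip_force: 37.3
```

```bash
python3 -c "
from h import *
st()"
```

```text
t 3.38 pos [ 0.5316 -0.1069  0.0936] phi 78.98 F [-0.1 -0.2 -2.2] T [ 0.017 -0.012 -0.013] eff6 0.102 open 0.0421 grip 37.3
```

Call:
play_rows --series '[[0,[0,0,0],[0,0,0.6]],[0,[0,0,0],[0,0,0.4]],[0,[0,0,0],[0,0,0]]]'

```text
t: 3.75
tool_pos: [0.5314, -0.1069, 0.0934]
tool_rot: [-2.558, -1.824, -0.0]
contact_force: [0.2, 1.2, -2.6]
opening: 0.0421
grip_force: 37.4
```

```bash
python3 -c "
from h import *
st()"
```

```text
t 3.75 pos [ 0.5314 -0.1069  0.0934] phi 70.99 F [ 0.2  1.2 -2.6] T [ 0.05   0.005 -0.012] eff6 0.108 open 0.0421 grip 37.4
```

Call:
play_rows --series '[[0,[0,0,0],[0,0,0.6]],[0,[0,0,0],[0,0,0.6]],[0,[0,0,0],[0,0,0.4]],[0,[0,0,0],[0,0,0]]]'

```text
t: 4.25
tool_pos: [0.5313, -0.1067, 0.0932]
tool_rot: [-2.745, -1.528, 0.0]
contact_force: [-0.0, 1.2, -2.0]
opening: 0.0417
grip_force: 37.3
```

```bash
python3 -c "
from h import *
st()"
```

```text
t 4.25 pos [ 0.5313 -0.1067  0.0932] phi 58.21 F [-0.   1.2 -2. ] T [0.209 0.083 0.004] eff6 0.119 open 0.0417 grip 37.3
```

Call:
play_rows --series '[[0,[0,0,0],[0,0,0.5]],[0,[0,0,0],[0,0,0]]]'

```text
t: 4.5
tool_pos: [0.5313, -0.1067, 0.0932]
tool_rot: [-2.796, -1.431, 0.0]
contact_force: [-0.2, 0.3, -2.7]
opening: 0.0418
grip_force: 37.3
```

```bash
python3 -c "
from h import *
st()"
```

```text
t 4.5 pos [ 0.5313 -0.1067  0.0932] phi 54.22 F [-0.2  0.3 -2.7] T [0.286 0.165 0.024] eff6 0.149 open 0.0418 grip 37.3
```

Call:
play_rows --series '[[0,[0,0,0],[0,0,0.5]],[0,[0,0,0],[0,0,0]]]'

```text
t: 4.75
tool_pos: [0.5313, -0.1067, 0.0932]
tool_rot: [-2.844, -1.333, 0.0]
contact_force: [0.1, 0.9, -1.8]
opening: 0.0421
grip_force: 37.4
```

```bash
python3 -c "
from h import *
st()"
```

```text
t 4.75 pos [ 0.5313 -0.1067  0.0932] phi 50.23 F [ 0.1  0.9 -1.8] T [0.364 0.137 0.023] eff6 0.158 open 0.0421 grip 37.4
```

Call:
play_rows --series '[[0,[0,0,0],[0,0,0.5]],[0,[0,0,0],[0,0,0]]]'

```text
t: 5.0
tool_pos: [0.5312, -0.1069, 0.0933]
tool_rot: [2.888, 1.236, -0.001]
contact_force: [-1.8, 1.4, -1.5]
opening: 0.0421
grip_force: 37.0
```

```bash
python3 -c "
from h import *
st()"
```

```text
t 5.0 pos [ 0.5312 -0.1069  0.0933] phi 46.35 F [-1.8  1.4 -1.5] T [0.337 0.187 0.809] eff6 0.918 open 0.0421 grip 37.0
```

Call:
play_rows --series '[[0,[0,0,0],[0,0,0.5]],[0,[0,0,0],[0,0,0]]]'

```text
t: 5.25
tool_pos: [0.531, -0.1075, 0.0934]
tool_rot: [2.93, 1.132, -0.003]
contact_force: [-3.0, -1.1, -0.0]
opening: 0.0418
grip_force: 36.7
```

```bash
python3 -c "
from h import *
st()"
```

```text
t 5.25 pos [ 0.531  -0.1075  0.0934] phi 42.26 F [-3.  -1.1 -0. ] T [-0.344  0.658  0.547] eff6 0.621 open 0.0418 grip 36.7
```

Call:
play_rows --series '[[0,[0,0,0],[0,0,0.5]],[0,[0,0,0],[0,0,0]]]'

```text
t: 5.5
tool_pos: [0.5311, -0.1074, 0.0933]
tool_rot: [2.967, 1.029, -0.002]
contact_force: [-4.0, -3.0, 0.0]
opening: 0.0421
grip_force: 36.6
```

```bash
python3 -c "
from h import *
st()"
```

```text
t 5.5 pos [ 0.5311 -0.1074  0.0933] phi 38.26 F [-4. -3.  0.] T [-0.389  0.695  0.663] eff6 0.783 open 0.0421 grip 36.6
```

Call:
play_rows --force 50 --series '[[0.65,[0,0,0],[0,0,0]],[0.65,[0,0,0],[0,0,0]],[0.65,[0,0,0],[0,0,0]],[0,[0,0,0],[0,0,0]],[0,[0,0,0],[0,0,0]],[0,[0,0,0],[0,0,0]]]'

```text
t: 6.25
tool_pos: [0.5319, -0.1071, 0.0938]
tool_rot: [2.969, 1.025, 0.002]
contact_force: [1.7, -0.5, 2.1]
opening: 0.0418
grip_force: 50.7
```

```bash
python3 -c "
from h import *
st()"
```

```text
t 6.25 pos [ 0.5319 -0.1071  0.0938] phi 38.08 F [ 1.7 -0.5  2.1] T [-0.018 -0.091  0.024] eff6 0.033 open 0.0418 grip 50.7
```

Call:
play_rows --series '[[0,[0.12,0.073,0],[0,0,0]],[0,[0.239,0.146,0],[0,0,0]],[0,[0.239,0.146,0],[0,0,0]],[0,[0,0,0],[0,0,0]]]'

```text
t: 6.75
tool_pos: [0.568, -0.103, 0.0939]
tool_rot: [2.968, 1.025, 0.004]
contact_force: [2.1, -0.3, 4.3]
opening: 0.0414
grip_force: 52.6
```

```bash
python3 -c "
from h import *
st()"
```

```text
t 6.75 pos [ 0.568  -0.103   0.0939] phi 38.1 F [ 2.1 -0.3  4.3] T [ 0.001 -0.369 -0.001] eff6 -0.0 open 0.0414 grip 52.6
```

Call:
play_rows --series '[[0,[0.239,0.146,0],[0,0,0]],[0,[0.239,0.146,0],[0,0,0]],[0,[0.239,0.146,0],[0,0,0]],[0,[0.239,0.146,0],[0,0,0]],[0,[0.239,0.146,0],[0,0,0]],[0,[0.12,0.073,0],[0,0,0]],[0,[0,0,0],[0,0,0]]]'

```text
t: 7.62
tool_pos: [0.6443, -0.0937, 0.0938]
tool_rot: [2.969, 1.025, 0.004]
contact_force: [1.0, -0.3, 4.8]
opening: 0.0412
grip_force: 53.4
```

```bash
python3 -c "
from h import *
st()"
```

```text
t 7.62 pos [ 0.6443 -0.0937  0.0938] phi 38.09 F [ 1.  -0.3  4.8] T [ 0.143 -0.104  0.007] eff6 0.009 open 0.0412 grip 53.4
```

Call:
play_rows --force 35 --series '[[0.75,[0,0,0],[0,0,0]],[0.75,[0,0,0],[0,0,0]],[0.75,[0,0,0],[0,0,0]],[0.75,[0,0,-0.6],[0,0,0]],[0.75,[0,0,-0.6],[0,0,0]],[0.75,[0,0,-0.4],[0,0,0]]]'

```text
t: 8.38
tool_pos: [0.6431, -0.094, 0.1749]
tool_rot: [2.969, 1.024, 0.002]
contact_force: [-0.5, -0.9, -0.8]
opening: 0.064
grip_force: 0.0
```

```bash
python3 -c "
from h import *
d=imaging.get_image('side');cv2.imwrite('pics/s2.png',d['color'][100:300,150:420])
plan((*CAP['C'],.165),96.85,8)"
```

```text
t 8.43 pos [ 0.6444 -0.0943  0.1779] phi 38.08 q6 0.65 tilt [ 0.0056 -0.0015] open 0.0639
[np.float64(-0.17), np.float64(-0.32), np.float64(0.03)] -0.92
[np.float64(-0.13), np.float64(-0.34), np.float64(0.03)] -0.92
[np.float64(-0.09), np.float64(-0.36), np.float64(0.03)] -0.92
[np.float64(-0.04), np.float64(-0.37), np.float64(0.03)] -0.92
[np.float64(0.01), np.float64(-0.37), np.float64(0.03)] -0.92
[np.float64(0.06), np.float64(-0.36), np.float64(0.03)] -0.92
[np.float64(0.1), np.float64(-0.35), np.float64(0.03)] -0.92
[np.float64(0.15), np.float64(-0.34), np.float64(0.03)] -0.92
```

View pics/s2.png

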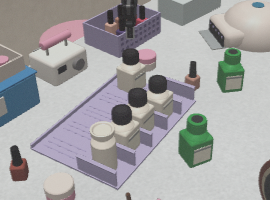

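The crop shows the first bottle upright on the apron at about (130,70), clear of the dividers. The other three and the pump are still in their lanes. Next is the cap in the -72 mm lane.

Call:
play_rows --series '[[0.75,[-0.17,-0.32,0.03],[0,0,-0.92]],[0.75,[-0.13,-0.34,0.03],[0,0,-0.92]],[0.75,[-0.09,-0.36,0.03],[0,0,-0.92]],[0.75,[-0.04,-0.37,0.03],[0,0,-0.92]],[0.75,[0.01,-0.37,0.03],[0,0,-0.92]],[0.75,[0.06,-0.36,0.03],[0,0,-0.92]],[0.75,[0.1,-0.35,0.03],[0,0,-0.92]],[0.75,[0.15,-0.34,0.03],[0,0,-0.92]]]'

```text
t: 9.43
tool_pos: [0.5072, -0.0341, 0.1603]
tool_rot: [-2.077, -2.356, 0.001]
contact_force: [0.2, 0.2, 0.1]
opening: 0.0641
grip_force: 0.0
```

Call:
play_rows --series '[[0.75,[0,0,0],[0,0,0]],[0.75,[0,0,0],[0,0,0]]]'

```text
t: 9.68
tool_pos: [0.5086, -0.0346, 0.1611]
tool_rot: [2.085, 2.35, 0.0]
contact_force: [1.5, -0.4, 0.0]
opening: 0.0642
grip_force: 0.0
```

```bash
python3 -c "
from h import *
plan((*CAP['C'],.093),96.85,2)"
```

```text
t 9.68 pos [ 0.5086 -0.0346  0.1611] phi 96.85 q6 -0.33 tilt [ 0.0001 -0.0001] open 0.0642
[np.float64(-0.01), np.float64(0.01), np.float64(0.68)] 0.0
[np.float64(-0.01), np.float64(0.01), np.float64(0.68)] 0.0
```

Call:
play_rows --series '[[0.75,[0,0.01,0.5],[0,0,0]],[0.75,[0,0.01,0.5],[0,0,0]],[0.75,[0,0,0.35],[0,0,0]],[0,[0,0,0],[0,0,0]],[0,[0,0,0],[0,0,0]],[0,[0,0,0],[0,0,0]]]'

```text
t: 10.42
tool_pos: [0.5096, -0.0344, 0.0943]
tool_rot: [2.082, 2.352, 0.001]
contact_force: [1.2, -0.4, -3.2]
opening: 0.042
grip_force: 37.7
```

Call:
play_rows --series '[[0,[0,0,0],[0,0,0.5]],[0,[0,0,0],[0,0,0.5]],[0,[0,0,0],[0,0,0.5]],[0,[0,0,0],[0,0,0.5]],[0,[0,0,0],[0,0,0]]]'

```text
t: 11.05
tool_pos: [0.5094, -0.0344, 0.0942]
tool_rot: [2.388, 2.04, 0.001]
contact_force: [-0.2, 0.1, -3.1]
opening: 0.0417
grip_force: 37.7
```

```bash
python3 -c "
from h import *
st()"
```

```text
t 11.05 pos [ 0.5094 -0.0344  0.0942] phi 81.0 F [-0.2  0.1 -3.1] T [-0.073 -0.082  0.006] eff6 0.141 open 0.0417 grip 37.7
```

Call:
play_rows --series '[[0,[0,0,0],[0,0,0.5]],[0,[0,0,0],[0,0,0]]]'

```text
t: 11.3
tool_pos: [0.5094, -0.0343, 0.0941]
tool_rot: [2.457, 1.957, 0.0]
contact_force: [-0.1, 0.1, -3.2]
opening: 0.041
grip_force: 37.7
```

```bash
python3 -c "
from h import *
st()"
```

```text
t 11.3 pos [ 0.5094 -0.0343  0.0941] phi 77.06 F [-0.1  0.1 -3.2] T [-0.025 -0.05  -0.06 ] eff6 0.135 open 0.041 grip 37.7
```

Call:
play_rows --series '[[0,[0,0,0],[0,0,0.5]],[0,[0,0,0],[0,0,0.5]],[0,[0,0,0],[0,0,0.5]],[0,[0,0,0],[0,0,0.5]],[0,[0,0,0],[0,0,0]]]'

```text
t: 11.92
tool_pos: [0.5093, -0.0343, 0.094]
tool_rot: [2.706, 1.596, 0.0]
contact_force: [-0.2, -0.4, -3.6]
opening: 0.0419
grip_force: 37.8
```

```bash
python3 -c "
from h import *
st()"
```

```text
t 11.93 pos [ 0.5093 -0.0343  0.094 ] phi 61.09 F [-0.2 -0.4 -3.6] T [-0.008  0.008 -0.035] eff6 0.133 open 0.0419 grip 37.8
```

Call:
play_rows --series '[[0,[0,0,0],[0,0,0.5]],[0,[0,0,0],[0,0,0.5]],[0,[0,0,0],[0,0,0]]]'

```text
t: 12.3
tool_pos: [0.5093, -0.0343, 0.0939]
tool_rot: [-2.81, -1.404, -0.0]
contact_force: [0.7, -1.3, -3.0]
opening: 0.0421
grip_force: 37.8
```

```bash
python3 -c "
from h import *
st()"
```

```text
t 12.3 pos [ 0.5093 -0.0343  0.0939] phi 53.1 F [ 0.7 -1.3 -3. ] T [-0.021 -0.054  0.045] eff6 0.133 open 0.0421 grip 37.8
```

Call:
play_rows --series '[[0,[0,0,0],[0,0,0.5]],[0,[0,0,0],[0,0,0.5]],[0,[0,0,0],[0,0,0]]]'

```text
t: 12.68
tool_pos: [0.5092, -0.0343, 0.0938]
tool_rot: [-2.901, -1.205, 0.0]
contact_force: [0.3, 0.1, -2.8]
opening: 0.042
grip_force: 37.8
```

```bash
python3 -c "
from h import *
st()"
```

```text
t 12.68 pos [ 0.5092 -0.0343  0.0938] phi 45.11 F [ 0.3  0.1 -2.8] T [-0.109 -0.027 -0.065] eff6 0.133 open 0.042 grip 37.8
```

Call:
play_rows --series '[[0,[0,0,0],[0,0,0.5]],[0,[0,0,0],[0,0,0]]]'

```text
t: 12.92
tool_pos: [0.5093, -0.0343, 0.0938]
tool_rot: [-2.941, -1.103, -0.0]
contact_force: [0.4, -1.1, -3.3]
opening: 0.0418
grip_force: 37.8
```

```bash
python3 -c "
from h import *
st()"
```

```text
t 12.93 pos [ 0.5093 -0.0343  0.0938] phi 41.11 F [ 0.4 -1.1 -3.3] T [-0.103 -0.014 -0.001] eff6 0.131 open 0.0418 grip 37.8
```

Call:
play_rows --series '[[0,[0,0,0],[0,0,0.5]],[0,[0,0,0],[0,0,0]]]'

```text
t: 13.18
tool_pos: [0.5092, -0.0345, 0.0937]
tool_rot: [2.977, 1.002, -0.001]
contact_force: [-0.4, -1.3, -4.6]
opening: 0.0421
grip_force: 37.6
```

```bash
python3 -c "
from h import *
st()"
```

```text
t 13.18 pos [ 0.5092 -0.0345  0.0937] phi 37.22 F [-0.4 -1.3 -4.6] T [-0.266 -0.165  0.776] eff6 0.849 open 0.0421 grip 37.6
```

Call:
play_rows --series '[[0,[0,0,0],[0,0,0.5]],[0,[0,0,0],[0,0,0]]]'

```text
t: 13.42
tool_pos: [0.5096, -0.0345, 0.0937]
tool_rot: [3.01, 0.895, 0.001]
contact_force: [1.9, -2.8, -5.9]
opening: 0.0417
grip_force: 37.3
```

```bash
python3 -c "
from h import *
st()"
```

```text
t 13.43 pos [ 0.5096 -0.0345  0.0937] phi 33.12 F [ 1.9 -2.8 -5.9] T [-0.414 -0.464  0.36 ] eff6 0.466 open 0.0417 grip 37.3
```

Call:
play_rows --force 50 --series '[[0.65,[0,0,0],[0,0,0]],[0.65,[0,0,0],[0,0,0]],[0.65,[0,0,0],[0,0,0]],[0,[0,0,0],[0,0,0]],[0,[0,0,0],[0,0,0]],[0,[0,0,0],[0,0,0]]]'

```text
t: 14.18
tool_pos: [0.5099, -0.0346, 0.0944]
tool_rot: [3.012, 0.891, 0.002]
contact_force: [1.4, -1.2, 2.3]
opening: 0.0417
grip_force: 50.8
```

```bash
python3 -c "
from h import *
st()"
```

```text
t 14.18 pos [ 0.5099 -0.0346  0.0944] phi 32.96 F [ 1.4 -1.2  2.3] T [-0.235 -0.13   0.048] eff6 0.013 open 0.0417 grip 50.8
```

Call:
play_rows --series '[[0,[0.126,0.062,0],[0,0,0]],[0,[0.251,0.124,0],[0,0,0]],[0,[0.251,0.124,0],[0,0,0]],[0,[0,0,0],[0,0,0]]]'

```text
t: 14.68
tool_pos: [0.5449, -0.0303, 0.0939]
tool_rot: [3.012, 0.892, 0.001]
contact_force: [-0.6, -2.4, 4.5]
opening: 0.0416
grip_force: 53.0
```

```bash
python3 -c "
from h import *
st()"
```

```text
t 14.68 pos [ 0.5449 -0.0303  0.0939] phi 32.98 F [-0.6 -2.4  4.5] T [-0.309 -0.12  -0.076] eff6 -0.023 open 0.0416 grip 53.0
```

Call:
play_rows --series '[[0,[0.251,0.124,0],[0,0,0]],[0,[0.251,0.124,0],[0,0,0]],[0,[0.251,0.124,0],[0,0,0]],[0,[0.251,0.124,0],[0,0,0]],[0,[0.251,0.124,0],[0,0,0]],[0,[0.251,0.124,0],[0,0,0]],[0,[0,0,0],[0,0,0]],[0,[0,0,0],[0,0,0]]]'

```text
t: 15.68
tool_pos: [0.6281, -0.0204, 0.0936]
tool_rot: [3.012, 0.891, 0.003]
contact_force: [1.6, -1.2, 2.5]
opening: 0.0411
grip_force: 52.8
```

```bash
python3 -c "
from h import *
st()"
```

```text
t 15.68 pos [ 0.6281 -0.0204  0.0936] phi 32.95 F [ 1.6 -1.2  2.5] T [-0.051 -0.616 -0.061] eff6 -0.046 open 0.0411 grip 52.8
```

Call:
play_rows --force 35 --series '[[0.75,[0,0,0],[0,0,0]],[0.75,[0,0,0],[0,0,0]],[0.75,[0,0,0],[0,0,0]],[0.75,[0,0,-0.6],[0,0,0]],[0.75,[0,0,-0.6],[0,0,0]],[0.75,[0,0,-0.4],[0,0,0]]]'

```text
t: 16.42
tool_pos: [0.6278, -0.0205, 0.1754]
tool_rot: [3.012, 0.891, 0.002]
contact_force: [0.0, -0.7, 0.6]
opening: 0.0639
grip_force: 0.0
```

```bash
python3 -c "
from h import *
plan((*CAP['B'],.165),96.85,9)"
```

```text
t 16.43 pos [ 0.6278 -0.0205  0.1754] phi 32.96 q6 0.84 tilt [ 0.0014 -0.0002] open 0.0639
[np.float64(-0.14), np.float64(-0.25), np.float64(0.02)] -0.89
[np.float64(-0.11), np.float64(-0.26), np.float64(0.02)] -0.89
[np.float64(-0.08), np.float64(-0.27), np.float64(0.02)] -0.89
[np.float64(-0.04), np.float64(-0.28), np.float64(0.02)] -0.89
[np.float64(-0.01), np.float64(-0.28), np.float64(0.02)] -0.89
[np.float64(0.03), np.float64(-0.28), np.float64(0.02)] -0.89
[np.float64(0.06), np.float64(-0.28), np.float64(0.02)] -0.89
[np.float64(0.09), np.float64(-0.27), np.float64(0.02)] -0.89
[np.float64(0.13), np.float64(-0.26), np.float64(0.02)] -0.89
```

Call:
play_rows --series '[[0.75,[0,0,-0.8],[0,0,0]],[0.75,[-0.3,0.7,-0.8],[0,0,0]],[0.75,[-0.3,0.9,-0.5],[0,0,0]],[0.75,[-0.5,0.9,0],[0,0,0]],[0.75,[-0.5,0.9,0],[0,0,0]],[0.75,[-0.5,0.9,0],[0,0,0]],[0.75,[0,0,0],[0,0,0]]]'

```text
t: 17.3
tool_pos: [0.6555, -0.2614, 0.2776]
tool_rot: [-3.014, -0.884, 0.002]
contact_force: [0.1, 0.6, 0.4]
opening: 0.0641
grip_force: 0.0
```

```bash
python3 - <<'E'
from h import *
st()
a=imaging.get_image("top");b=imaging.get_image("side")
cv2.imwrite("pics/f.png",np.vstack([cv2.convertScaleAbs(a["color"],alpha=1.4)[80:310,150:480],b["color"][120:340,130:460]]))
E
```

```text
t 17.3 pos [ 0.6555 -0.2614  0.2776] phi 32.7 F [0.1 0.6 0.4] T [-0.029  0.026  0.015] eff6 -0.1 open 0.0641 grip 0.0
```

View pics/f.png

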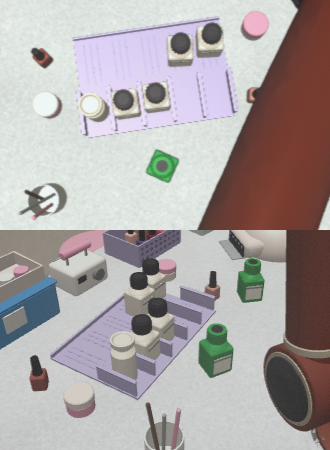

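The picture shows both tightened bottles upright on the apron at about (180,47) and (210,40), past the divider ends. The two tight-capped bottles and the pump are still in their lanes, and the visible bystanders haven't moved.

```bash
python3 -c "
from station import ctrl
print(ctrl.finish_job())"
```

```text
the job is handed in; nothing more can be done
None
```

I screwed both loose caps (the two right-most lanes) home to a hard stop, then slid those bottles upright onto the apron and handed the job in at about 17 s. I didn't test-twist the other two caps, because both loose ones had already been found.

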